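# Set, unlock and hold down the clip press

### The arm

A 7-joint arm with a two-finger parallel gripper is mounted at the origin on the work surface; the furniture and walls round the work are solid. World frame = base frame: x ahead of the robot, y to its left, z up, the work surface at z = 0. Lengths are in m, angles in rad, forces in N, time in s.
With the tool pointing down it reaches from about 0.4 to 0.875 m from the base axis. Payload 19.3 kg.
Tool frame: the origin (TCP) lies at the centre of the arm's flange, where the gripper is bolted on; the fingertips stand 173 mm ahead of it and the grasp point (between the pads) lies 155 mm ahead of it (bot.grip_point_offset is the distance from the TCP to the grasp point, in m); z points along the fingers, x is the direction in which the jaws open and shut, and the axes are right-handed (so a half turn about z gives the same grasp; the last joint's range is limited). The gripper opens to 85 mm and grips with 20 to 120 N. Pads are 22 mm wide; open, the fingers measure 114 mm over their backs; the gripper's body (76 mm by 85 mm) begins 54 mm behind the grasp point. The pads swing forward as they close: fully open they stand 13 mm farther back than shut.
Start: joints at [1.243, 0.521, -0.036, 1.599, 0.021, 1.021, -0.113], TCP at [0.159, -0.604, 0.405] pointing down, gripper open.
Joint ranges: [-2.91, 2.91], [-0.3, 2.13], [-1.5, 1.42], [0.17, 2.43], [-1.26, 4.41], [0.16, 1.93], [-2.52, 2.52]. Speed limits (rad/s): [1.89, 1.89, 2.39, 2.39, 3.01, 3.01, 3.01].

### API

Orientations are given as [roll, pitch, yaw] about the fixed x, y, z axes, in that order (R = Rz(yaw) Ry(pitch) Rx(roll)).
In Python, from workcell import bot gives the robot as it stands.
- The arm moves only by the tool step_arm, never from a script. Its argument "plan" is a list that holds one entry, the list of rows, each a list of 4 numbers: the shift along the world's x, y, z in cm, then the turn about the world's z in rad. A call has 1 to 12 rows; each row is the pose to reach, as a shift and turn from the pose measured when the call began; what a row does not reach only later rows make up. A row lasts 1/12 s, in which the tool goes at most 41.7 mm and 7.16 degrees, less where a joint would pass 70% of its speed; a pose out of reach is approached as far as the arm can. A call with a gripper value outside its range is refused whole. "jaw" is the closure, from 0 (fully open) to 1 (shut), set as the call begins (left out, the last holds). The fingers move at their own pace and stop on an object; "force" is the grip in N (left out, the last holds). Time passes only in rows, so rows that repeat a pose let the fingers close. It gives the time, the measured TCP pose, the force and the opening at its end, in the units of the state.
- bot.observe(): the state, without advancing time (a new reading comes with each control period).
- bot.grab_frame(name): name is "scene" or "side" or "wrist"; returns a dict with "pixels" (400x640x3 uint8, blue, green, red), "mtx" (3x3 intrinsics, pixels), "R" (3x3) and "t" (3): a world point X has camera coordinates R X + t. Camera axes: x right, y down, z forward; pixel columns grow to the right and rows downward; lengths in m; the calibration is good to about 2 mm. A picture is of the moment at which its call begins. There is no depth.
- bot.job_done(): hands the job in, once; it reports no verdict.
The state is a dict: "clock": time; "qpos": joint angles; "qd": joint speeds; "joint_efforts": joint torques, N m; "position": TCP position; "tool_rot": TCP orientation; "force": force on the tool from outside, world axes, zero at the start; "moment": the same for the moment, N m; "grip_width": finger opening in m.
Only numpy, scipy, OpenCV 4.12 (cv2) and the standard library are available. Lean on these libraries where they do the work, as an engineer would, in place of code of your own. Each camera call takes 0.05 s, during which the arm holds its last target.

### The job

Get the clip seated in the small bench press: first turn the yellow-knobbed force lever on top of the press until it lies right above the green index pointer, which you leave where it is. Then flip the red safety catch all the way over, away from the pull lever, and only then pull the black-handled lever towards the robot as far as it goes. Finish while still holding the lever fully pulled (it springs back if let go), with the catch open and the force lever still on the index; do not disturb the tape roll, stamp, marker or side cutters.

Things in the scene. Friction and masses are not known exactly. Their poses are not given: they have to be found in the camera images.
- press: Grey bench press, fixed. Origin on the bench surface; z up, -x its front (roughly towards the robot), +y its left as the robot sees it. Base plate x -75..75, y -105..145 mm, top 16 mm high. Head and column (x -45..57, y 69..131 mm, 100 mm high) carry dial, green index and force lever (highest point 156 mm). The clip lies in a nest under the ram, which the pull lever drives down.
- selector (a joint): Force lever (steel arm, yellow knob) on the head, turning about a vertical axis; stiff (1.5 N at the knob), stays where left. Radians, 0 to 1.7: at 0 it points along the press's -x, growing turns it towards the press's +y (clockwise from above): at q it points along (-cos q, sin q) in the press frame. Starts at 0 to 0.3.
- selector_knob (a point): On the axis of the yellow knob, 10 mm below its top, 55 mm from the force lever's axis. The knob is an upright round post 16 mm in diameter, 32 mm high, on top of the arm; it can be pinched from above in any direction. The point's x axis points along the arm, to the pivot.
- selector_hinge (a point): Fixed point on the force lever's vertical axis, at the height of point selector_knob.
- index (a joint): Angle of the flat green index pointer below the force lever: same axis, zero and sense as joint selector. Stiff; to be left alone. Starts anywhere from 0.75 to 1.5.
- index_tip (a point): Outer end of the green pointer's upper face, 80 mm from the axis, 32 mm lower than the knob point; the pointer (9 mm wide, 5 mm thick) reaches out past the yellow knob. Its x axis points to the pivot: the force lever is set when both x axes agree.
- catch (a joint): Red safety catch, radians 0 to 1.4 (stop). At 0 its bar lies level in front of the pull lever and blocks it; growing lifts the bar away and swings the thumb piece over to the press's -y side. Friction holds it wherever it is left (1.3 N at the thumb piece). Starts at 0 to 0.1.
- catch_thumb (a point): Middle of the catch's red thumb piece: a barrel 16 mm in diameter, 24 mm long along the press's x (the hinge axis), flat ends, 55 mm from the hinge. At catch angle q it lies at y = -55 sin(q - 0.2), z = 55 cos(q - 0.2) mm from point catch_hinge in the press frame. It can be pinched from above by its ends and carried round, or pushed over.
- catch_hinge (a point): Fixed point on the catch's hinge axis (along the press's x), level in x with the middle of the thumb piece, 100 mm above the bench. The blocking bar leaves the axis 53 mm further along +x and is 72 mm long; with the catch open it stands nearly upright beside the pull lever, its end 173 mm above the bench.
- lever (a joint): Pull lever, radians 0 to 0.9 (stop). At 0 (spring rest) it leans 0.4 rad back from upright, to +x; growing brings it forward to -x: at q the handle lies at x = 115 sin(0.4 - q), z = 115 cos(0.4 - q) mm from point lever_hinge in the press frame. The spring pulls back with 2.2 N at the handle at first, 6 N fully pulled. Blocked at about 0.05 while the catch is closed.
- handle_grip (a point): Where to take the black handle, on its axis: a round bar 23 mm in diameter, 67 mm long along the press's y (the hinge axis), 115 mm from the hinge. It overhangs the 12 mm steel stalk to the +y side; this point is 34 mm to +y of the stalk, 26 mm from the free end. Pinched from above across x, the bar turns between the fingers.
- lever_hinge (a point): Fixed point on the pull lever's hinge axis (along the press's y), 40 mm above the bench, in line with point handle_grip.
- tape_0: Bystander: green tape roll lying flat behind the press, 100 mm across, 24 mm high; origin at its underside.
- stamp: Bystander: turned wooden stamp standing behind the press, 27 mm across, 63 mm high; origin at its underside.
- marker_1: Bystander: red felt marker lying in front of the press, 136 mm long, 18 mm thick; origin at its underside.
- side_cutters: Bystander: orange-handled side cutters lying to the right of the press, 128 mm long, 13 mm high; origin at its underside.

How it is judged:
By the outcome, as a careful person would: the job done as asked, in the order asked, and still so for the second after the job is handed in, while the arm keeps its last pose, push and grip.
It also fails if it takes over 69 s, if anything falls off the work surface, if the arm or the gripper's body presses on something with over 40 N, if the wrist force passes 120 N, or if a joint passes its speed limit or range.

## Working session

There is one attempt and no reset: what is moved stays moved. The work goes in short steps, Python scripts to look and compute and a tool call to move; the robot and the scene stay as the last step left them, time stands still between calls to the robot, and variables do not carry over. Pictures are saved under pics/ and viewed, and the job is handed in when it is done.

Besides the shell and the picture viewer there is one more tool, called after "Request:" as a command line: name --argument value ..., lists and objects as JSON in quotes. step_arm: Moves the arm, as the interface text tells. Its arguments: {"type":"object","properties":{"plan":{"type":"array"},"jaw":{"type":"number"},"force":{"type":"number"}},"required":["plan"]}

```bash
mkdir -p pics; ls
python3 - <<'E'
from workcell import bot
import cv2
for n in ("scene","side","wrist"):
    f=bot.grab_frame(n); cv2.imwrite(f"pics/{n}0.png",f["pixels"])
    print(n,f["mtx"].round(1).tolist(),f["R"].round(3).tolist(),f["t"].round(3).tolist())
print(bot.observe())
E
```

```text
pics
scene [[492.1, 0.0, 314.5], [0.0, 492.1, 191.6], [0.0, 0.0, 1.0]] [[-0.744, -0.668, -0.016], [-0.463, 0.532, -0.709], [0.482, -0.52, -0.705]] [0.224, 0.483, 0.541]
side [[506.2, 0.0, 325.9], [0.0, 506.2, 204.9], [0.0, 0.0, 1.0]] [[1.0, 0.017, -0.005], [0.007, -0.65, -0.76], [-0.016, 0.76, -0.65]] [-0.542, -0.111, 1.341]
wrist [[276.5, 0.0, 319.6], [0.0, 276.5, 200.0], [0.0, 0.0, 1.0]] [[0.254, -0.967, -0.0], [-0.933, -0.245, 0.262], [-0.253, -0.066, -0.965]] [-0.624, -0.033, 0.377]
{'clock': 0.15, 'qpos': array([ 1.24277597,  0.52182643, -0.03629972,  1.59985431,  0.02119548,
        1.02112121, -0.11281184]), 'qd': array([-0.00131258, -0.00123533, -0.00151723,  0.00093272, -0.00045563,
        0.00027317, -0.00049245]), 'joint_efforts': array([ 9.51529364e-04, -9.27383494e+01,  1.97996803e+00, -3.70050502e+01,
        1.78508309e-02,  6.35222226e-03,  1.94044094e-05]), 'position': array([ 0.15930005, -0.60425029,  0.40429793]), 'tool_rot': array([ 3.14152707e+00,  8.21964926e-04, -1.31302696e+00]), 'force': array([-0.34786467, -0.64387505,  0.64555077]), 'moment': array([-0.04550548, -0.00553861, -0.02990172]), 'grip_width': 0.08498974550468012}
```

View pics/scene0.png

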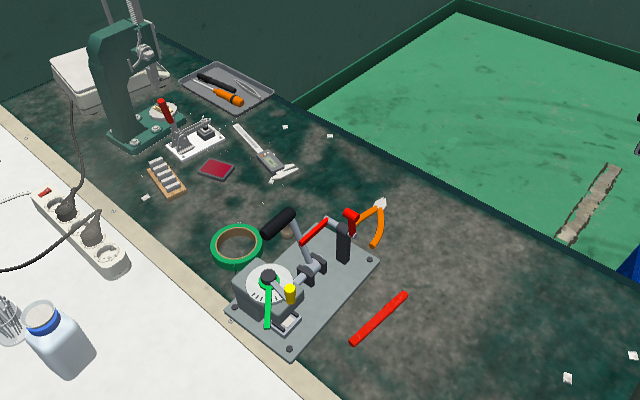

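View pics/side0.png

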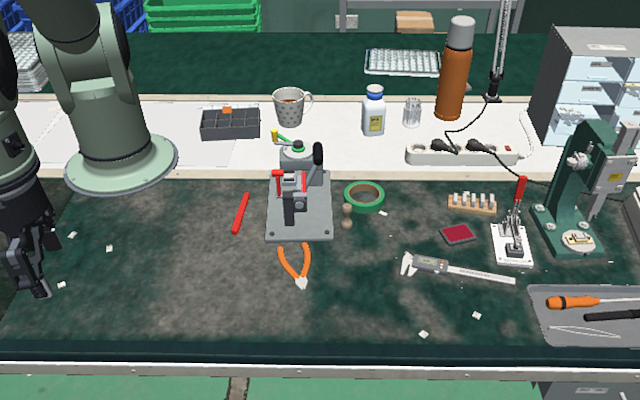

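View pics/wrist0.png

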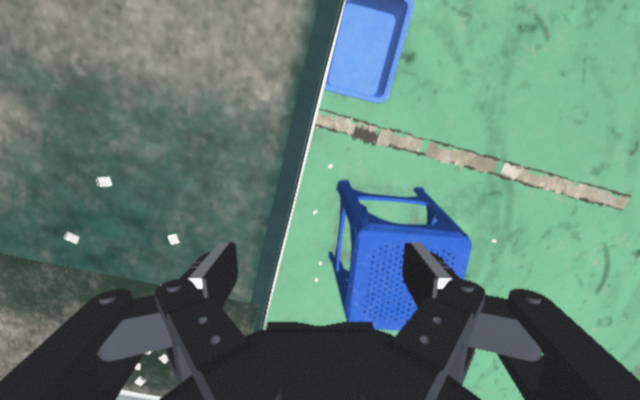

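Scene shows press with knob ~(291,294), green tip ~(267,327), thumb ~(351,218), handle ~(278,222). Side shows it at about (295,190). I'll enlarge both.

Run:
```python
import cv2
a=cv2.imread("pics/scene0.png")[190:370,200:420]; cv2.imwrite("pics/s1.png",cv2.resize(a,None,fx=3.3,fy=3.3,interpolation=cv2.INTER_CUBIC))
a=cv2.imread("pics/side0.png")[115:295,225:405]; cv2.imwrite("pics/d1.png",cv2.resize(a,None,fx=3.3,fy=3.3,interpolation=cv2.INTER_CUBIC))
```

```text
(no output)
```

View pics/s1.png

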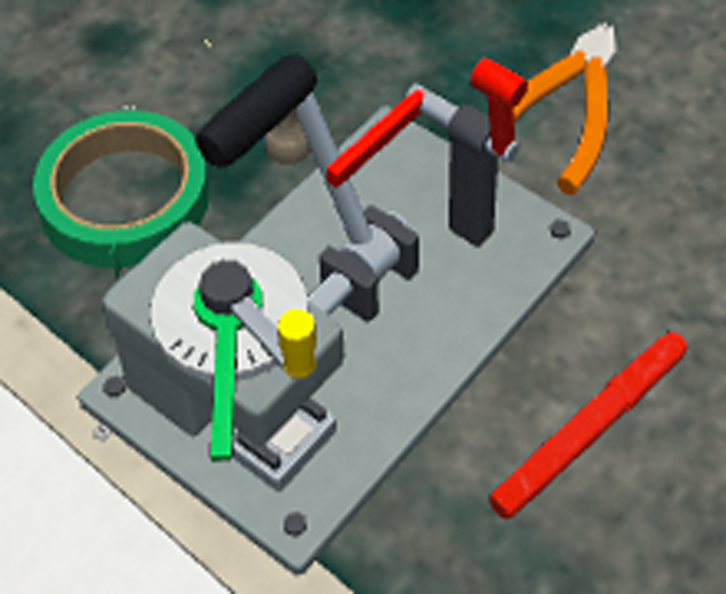

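View pics/d1.png

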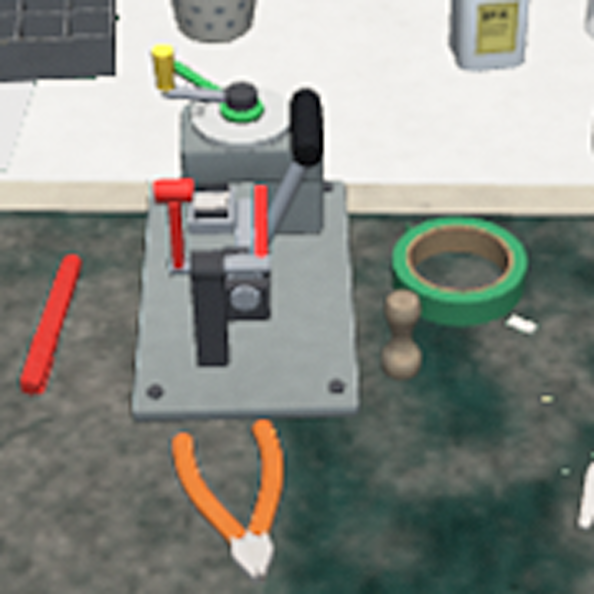

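```bash
cat > h.py <<'E'
import numpy as np, cv2
from workcell import bot
def ray(f,p):
    K,R,t=f["mtx"],f["R"],f["t"]; d=R.T@np.linalg.solve(K,[p[0],p[1],1.]); return -R.T@t,d/np.linalg.norm(d)
def plane(f,p,z):
    c,d=ray(f,p); return c+d*(z-c[2])/d[2]
def tri(fs,ps):
    A=np.zeros((3,3));b=np.zeros(3);L=[]
    for f,p in zip(fs,ps):
        c,d=ray(f,p);M=np.eye(3)-np.outer(d,d);A+=M;b+=M@c;L.append((c,d))
    X=np.linalg.solve(A,b);return X,[np.linalg.norm(np.cross(X-c,d))*1e3 for c,d in L]
def proj(f,X):
    c=f["R"]@X+f["t"];q=f["mtx"]@c;return q[:2]/q[2]
E
cat > m1.py <<'E'
from h import *
np.set_printoptions(precision=4,suppress=True)
S=bot.grab_frame("scene");D=bot.grab_frame("side")
s=lambda x,y:(200+x/3.3,190+y/3.3); d=lambda x,y:(225+x/3.3,115+y/3.3)
obj=[(-75,145),(75,145),(-75,-105),(75,-105)]
cs=[plane(S,s(*p),.016) for p in [(304,560),(80,400),(592,234),(385,108)]]
cd=[plane(D,d(*p),.016) for p in [(348,185),(134,408),(357,405)]]
print(cs,cd)
def fit(o,c):
    o=np.array(o)/1e3;c=np.array(c)[:,:2];oc=o-o.mean(0);cc=c-c.mean(0)
    a=np.arctan2((oc[:,0]*cc[:,1]-oc[:,1]*cc[:,0]).sum(),(oc*cc).sum())
    R=np.array([[np.cos(a),-np.sin(a)],[np.sin(a),np.cos(a)]]);T=c.mean(0)-R@o.mean(0)
    print("yaw",a,"org",T,"res",(o@R.T+T-c)*1e3);return a,T
fit(obj,cs);fit([obj[1],obj[2],obj[3]],cd);fit(obj+obj[1:],cs+cd)
for n,a,b in [("knobtop",(296,322),(163,50)),("thumb",(500,82),(173,191)),("cap top",(228,278),(241,90)),
  ("index tip",(222,452),(178,68)),("handle",(257,110),(306,128)),("dial",(229,308),(241,112))]:
    print(n,*tri([S,D],[s(*a),d(*b)]))
E
python3 m1.py
```

```text
[array([ 0.3987, -0.0577,  0.016 ]), array([ 0.5414, -0.0444,  0.016 ]), array([ 0.4108, -0.2963,  0.016 ]), array([ 0.5562, -0.2904,  0.016 ])] [array([ 0.5541, -0.0519,  0.016 ]), array([ 0.416, -0.298,  0.016]), array([ 0.5625, -0.2934,  0.016 ])]
yaw 0.058275091498927546 org [ 0.4779 -0.1922] res [[-4.0718  5.9255]
 [ 2.939   1.3887]
 [-1.6214 -5.0808]
 [ 2.7542 -2.2334]]
yaw 0.031231330530206738 org [ 0.4852 -0.1936] res [[ 1.5087  5.6644]
 [-2.4712 -2.8867]
 [ 0.9625 -2.7777]]
yaw 0.05037885751265407 org [ 0.4808 -0.193 ] res [[-0.1011  5.7736]
 [ 6.974   0.0542]
 [ 0.3782 -5.3398]
 [ 4.8181 -3.6752]
 [-5.7419  7.5532]
 [-4.8218 -3.6723]
 [-1.5053 -0.6937]]
knobtop [ 0.4231 -0.0853  0.1562] [np.float64(2.1441836664867093), np.float64(2.1441836664867164)]
thumb [ 0.4446 -0.2476  0.1554] [np.float64(2.100617856368396), np.float64(2.10061785636847)]
cap top [ 0.4767 -0.0944  0.1289] [np.float64(2.6128695188135223), np.float64(2.612869518813467)]
index tip [ 0.4256 -0.0382  0.1106] [np.float64(3.1311646050341677), np.float64(3.1311646050342103)]
handle [ 0.5256 -0.1645  0.1458] [np.float64(1.7999678648930124), np.float64(1.7999678648929518)]
dial [ 0.4759 -0.0921  0.1088] [np.float64(2.4753993396365583), np.float64(2.475399339636521)]
```

Request:
step_arm --plan '[[[29, 48, 3, 1.4], [29, 48, 3, 1.4], [29, 48, 3, 1.4], [29, 48, 3, 1.4], [29, 48, 3, 1.4], [29, 48, 3, 1.4], [29, 48, 3, 1.4], [29, 48, 3, 1.4], [29, 48, 3, 1.4], [29, 48, 3, 1.4], [29, 48, 3, 1.4], [29, 48, 3, 1.4]]]'

```text
clock: 1.25
position: [0.418, -0.1751, 0.4316]
tool_rot: [3.141, 0.0, 0.095]
force: [1.1, -1.7, 0.4]
grip_width: 0.0855
```

Request:
step_arm --plan '[[[2, 5, -1, 1.3], [2, 5, -1, 1.3], [2, 5, -1, 1.3], [2, 5, -1, 1.3], [2, 5, -1, 1.3], [2, 5, -1, 1.3], [2, 5, -1, 1.3], [2, 5, -1, 1.3], [2, 5, -1, 1.3], [2, 5, -1, 1.3], [2, 5, -1, 1.3], [2, 5, -1, 1.3]]]'

```text
clock: 2.25
position: [0.4379, -0.1253, 0.4215]
tool_rot: [3.141, 0.0, 1.398]
force: [0.3, 0.0, -0.1]
grip_width: 0.0853
```

Run:
```python
from h import *
f=bot.grab_frame("wrist"); cv2.imwrite("pics/w1.png",f["pixels"]);o=bot.observe();print(o["qpos"],o["position"],o["tool_rot"])
```

```text
[ 0.83030475  0.31732056 -0.83060828  1.97614526  0.2839202   0.96622548
  1.25424049] [ 0.43790126 -0.12528565  0.42149422] [3.14110852e+00 1.88937286e-05 1.39324814e+00]
```

View pics/w1.png

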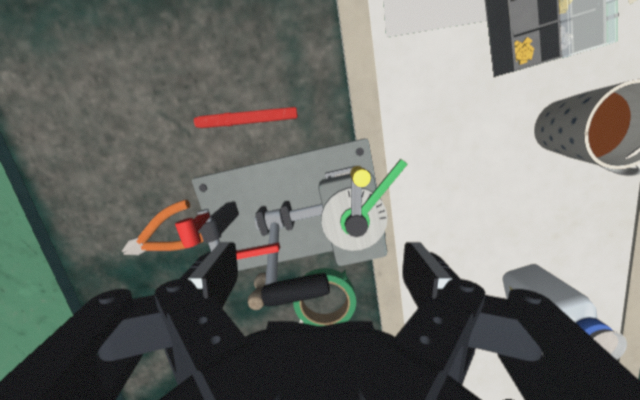

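Wrist view: knob (361,178), cap (356,226), green tip (404,162), thumb (190,232), handle (295,291). Measure with masks.

```bash
cat > m2.py <<'E'
from h import *
np.set_printoptions(precision=4,suppress=True)
F={n:bot.grab_frame(n) for n in("scene","side","wrist")}
W=F["wrist"]
hsv={n:cv2.cvtColor(f["pixels"],cv2.COLOR_BGR2HSV) for n,f in F.items()}
win={"wrist":(slice(100,330),slice(170,420)),"scene":(slice(190,370),slice(200,420)),"side":(slice(115,235),slice(225,345))}
def mask(n,lo,hi):
    m=cv2.inRange(hsv[n],lo,hi);k=np.zeros_like(m);k[win[n]]=m[win[n]];return k
for n in F:
    y=mask(n,(22,150,120),(34,255,255));c=cv2.moments(y,True);p=(c["m10"]/c["m00"],c["m01"]/c["m00"])
    ys,xs=np.nonzero(y);print(n,"yellow",p,c["m00"],xs.min(),xs.max(),ys.min(),ys.max(),"pl.156",plane(F[n],p,.156)[:2])
    g=mask(n,(55,120,60),(80,255,255))
    N,lab,st,ce=cv2.connectedComponentsWithStats(g)
    for i in range(1,N):
        if st[i,4]<25: continue
        pts=np.argwhere(lab==i)[:,::-1]
        X=np.array([plane(F[n],q,.114)[:2] for q in pts])
        print("  green",st[i],ce[i])
    r=mask(n,(0,170,90),(8,255,255))|mask(n,(172,170,90),(180,255,255))
    N,lab,st,ce=cv2.connectedComponentsWithStats(r)
    for i in range(1,N):
        if st[i,4]>25: print("  red",st[i],ce[i])
a=W["pixels"][120:320,120:420];cv2.imwrite("pics/w1z.png",cv2.resize(a,None,fx=2.6,fy=2.6,interpolation=cv2.INTER_CUBIC))
E
python3 m2.py
```

```text
scene yellow (289.41818181818184, 292.8606060606061) 165.0 284 294 284 303 pl.156 [ 0.4152 -0.0794]
  green [210 223  54  51 875] [235.6846 250.4411]
  green [259 277  14  53 322] [266.5932 303.764 ]
  red [343 208  17  29 250] [350.964 219.624]
  red [299 217  29  30 228] [312.9474 231.8596]
  red [349 291  59  56 712] [377.7949 318.302 ]
side yellow (274.1929824561403, 135.12280701754386) 57.0 272 277 129 141 pl.156 [ 0.4263 -0.1043]
  green [278 134  13   8  31] [282.9032 137.7419]
  green [292 146  13   6  45] [297.6889 148.8667]
  red [272 169  12  27 121] [277.5537 177.9421]
  red [303 171   3  21  61] [303.9836 181.3279]
  red [231 192  18  42 270] [239.7963 213.9444]
wrist yellow (358.5, 168.5) 2.0 357 360 168 169 pl.156 [ 0.4136 -0.087 ]
  green [362 160  44  63 469] [381.5096 188.339 ]
  green [341 210  10  20  84] [345.0476 217.6548]
  green [325 269  31  53 382] [343.6466 289.212 ]
  green [294 302  24  24  99] [301.8283 313.6566]
  red [ 195  108  101   20 1010] [244.7673 117.6535]
  red [176 220  25  28 450] [187.7444 233.5044]
  red [236 245  43  14 257] [256.4864 251.2023]
```

View pics/w1z.png

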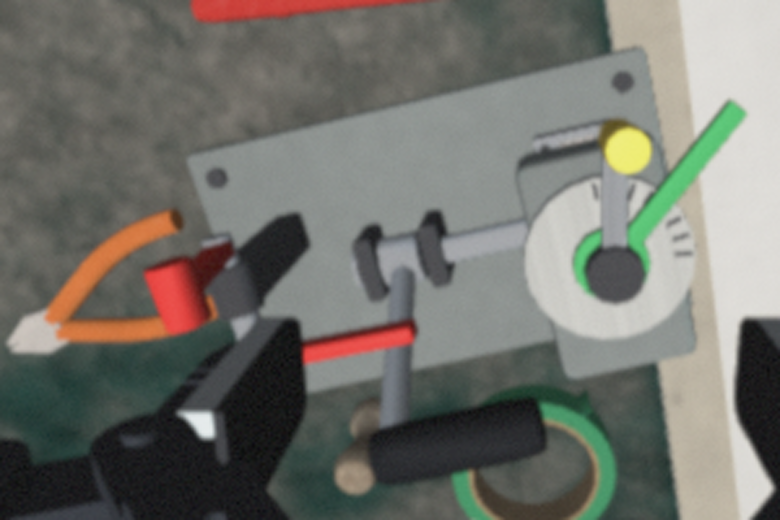

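```bash
cat > m3.py <<'E'
from h import *
np.set_printoptions(precision=4,suppress=True)
W=bot.grab_frame("wrist");S=bot.grab_frame("scene");D=bot.grab_frame("side")
w=lambda x,y:(120+x/2.6,120+y/2.6)
s=lambda x,y:(200+x/3.3,190+y/3.3); d=lambda x,y:(225+x/3.3,115+y/3.3)
fl,fr=plane(W,w(642,48),.016),plane(W,w(189,157),.016);v=fl-fr
print("front edge",fl,fr,np.linalg.norm(v),"yaw",np.arctan2(-v[0],v[1]))
a,b=plane(W,w(622,82),.018),plane(W,w(217,178),.018);v=a-b;print("screws",a,b,"yaw",np.arctan2(-v[0],v[1]))
for n,x,z in[("knob",(628,150),.156),("cap",(615,273),.129),("tip",(737,108),.114),("dial",(610,258),.109),("thumb",(178,296),.155),("handle",(460,440),.150)]:
    print(n,plane(W,w(*x),z))
for n,a,b,c in [("knobtop",(296,322),(163,50),(628,150)),("thumb",(500,82),(173,191),(178,296)),("cap top",(228,278),(241,90),(615,273)),
  ("index tip",(222,452),(178,68),(737,108)),("handle",(257,110),(306,128),(460,440)),("dial",(229,308),(241,112),(610,258))]:
    print(n,*tri([S,D,W],[s(*a),d(*b),w(*c)]),"SW",tri([S,W],[s(*a),w(*c)])[0])
E
python3 m3.py
```

```text
front edge [ 0.4008 -0.0548  0.016 ] [ 0.414 -0.298  0.016] 0.24354726148710162 yaw 0.05414234559013567
screws [ 0.4157 -0.0675  0.018 ] [ 0.4273 -0.2858  0.018 ] yaw 0.053158783415099026
knob [ 0.422  -0.0855  0.156 ]
cap [ 0.4744 -0.094   0.129 ]
tip [ 0.4221 -0.0373  0.114 ]
dial [ 0.4754 -0.0936  0.109 ]
thumb [ 0.4455 -0.2476  0.155 ]
handle [ 0.5223 -0.1629  0.15  ]
knobtop [ 0.4227 -0.0854  0.1562] [np.float64(1.7788678456347677), np.float64(2.5128867090689924), np.float64(0.743709080679166)] SW [ 0.4215 -0.0857  0.1558]
thumb [ 0.4448 -0.2475  0.1554] [np.float64(2.3686270814139587), np.float64(1.8340769057204869), np.float64(0.5410218351014224)] SW [ 0.4478 -0.2537  0.1461]
cap top [ 0.476  -0.0941  0.1286] [np.float64(2.066557996602533), np.float64(3.233575792611719), np.float64(1.358699264710998)] SW [ 0.4736 -0.0942  0.1302]
index tip [ 0.4245 -0.0373  0.1106] [np.float64(2.6812312706321735), np.float64(3.8917780689318957), np.float64(1.9703351414092392)] SW [ 0.4215 -0.0375  0.1137]
handle [ 0.5255 -0.1642  0.1456] [np.float64(1.7243679623782633), np.float64(1.9154637680416189), np.float64(0.43790044489645846)] SW [ 0.5227 -0.1633  0.1483]
dial [ 0.4758 -0.0928  0.1088] [np.float64(2.2662304464029117), np.float64(2.7709645678079764), np.float64(0.8722569627087506)] SW [ 0.4757 -0.0937  0.1057]
```

Request:
step_arm --plan '[[[-1.6, 4.0, 0, 0.02], [-1.6, 4.0, -3, 0.02], [-1.6, 4.0, -6, 0.02], [-1.6, 4.0, -9, 0.02], [-1.6, 4.0, -11.7, 0.02], [-1.6, 4.0, -11.7, 0.02], [-1.6, 4.0, -11.7, 0.02]]]'

```text
clock: 3.18
position: [0.422, -0.0846, 0.3045]
tool_rot: [-3.14, -0.0, 1.415]
force: [0.6, 0.3, 2.0]
grip_width: 0.0853
```

Request:
step_arm --plan '[[[0, 0, 0, 0], [0, 0, 0, 0], [0, 0, 0, 0], [0, 0, 0, 0], [0, 0, 0, 0], [0, 0, 0, 0], [0, 0, 0, 0], [0, 0, 0, 0], [0, 0, 0, 0]]]' --jaw 1 --force 25

```text
clock: 3.93
position: [0.422, -0.0847, 0.3048]
tool_rot: [-3.14, 0.0, 1.414]
force: [-1.3, -1.3, 8.7]
grip_width: 0.0149
```

Run:
```python
from h import *
f=bot.grab_frame("wrist"); cv2.imwrite("pics/w2.png",f["pixels"]);o=bot.observe();print(o["qpos"],o["position"],o["tool_rot"],o["force"],o["moment"],o["grip_width"])
```

```text
[ 0.65010121  0.4642881  -0.74238216  2.15536138  0.4920342   0.69520985
  0.98654835] [ 0.42203423 -0.08473732  0.3047768 ] [-3.14041216e+00  1.06393641e-04  1.41431818e+00] [-2.81579722 -0.2334925   7.72794028] [-0.21360343  0.3542148  -0.07282803] 0.014658779719448664
```

View pics/w2.png

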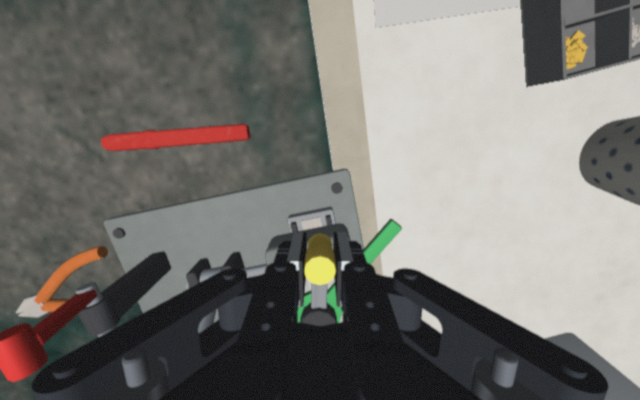

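Request:
step_arm --plan '[[[0.07, 0.36, 0.2, -0.065], [0.17, 0.7, 0.2, -0.13], [0.28, 1.04, 0.2, -0.2], [0.42, 1.37, 0.2, -0.26], [0.58, 1.69, 0.2, -0.33], [0.76, 2.0, 0.2, -0.39], [0.96, 2.29, 0.2, -0.46], [1.18, 2.57, 0.2, -0.52], [1.41, 2.84, 0.2, -0.59], [1.62, 3.05, 0.2, -0.64], [1.62, 3.05, 0.2, -0.64], [1.62, 3.05, 0.2, -0.64]]]'

```text
clock: 4.98
position: [0.4382, -0.0544, 0.3061]
tool_rot: [-3.14, 0.001, 0.774]
force: [5.6, -2.8, -19.9]
grip_width: 0.0144
```

Run:
```python
from h import *
o=bot.observe();print(o["qpos"],o["position"],o["tool_rot"],o["force"],o["moment"],o["grip_width"])
f=bot.grab_frame("wrist"); cv2.imwrite("pics/w3.png",f["pixels"][140:400,180:460].repeat(2,0).repeat(2,1))
f=bot.grab_frame("scene"); a=f["pixels"][190:370,200:420];cv2.imwrite("pics/s3.png",cv2.resize(a,None,fx=3.3,fy=3.3,interpolation=cv2.INTER_CUBIC))
```

```text
[ 0.45287     0.44131812 -0.5821508   2.13338741  0.38560717  0.67084356
  0.38189977] [ 0.43817113 -0.0543847   0.30613418] [-3.13973444e+00  5.85003840e-04  7.74146170e-01] [  5.57219757  -2.81441803 -19.92718836] [-0.51782896 -1.11298409  0.04332799] 0.014447667347856248
```

View pics/w3.png

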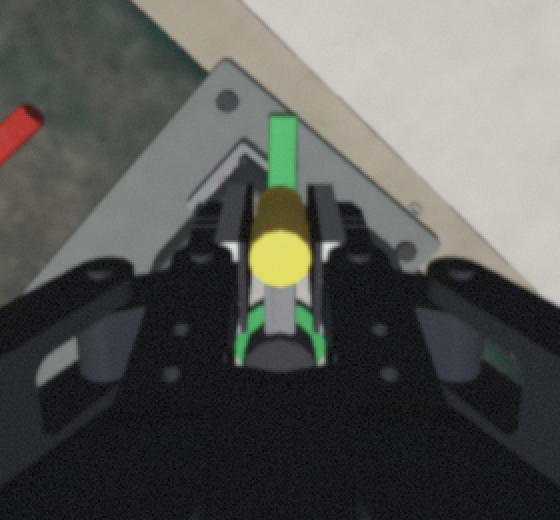

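View pics/s3.png

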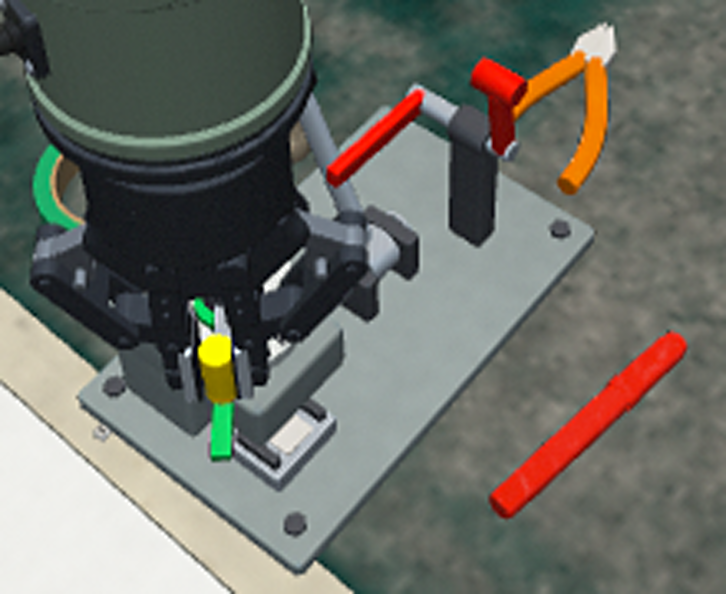

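Request:
step_arm --plan '[[[0, 0, -0.1, 0], [0, 0, -0.1, 0]]]'

```text
clock: 5.25
position: [0.4382, -0.0542, 0.3053]
tool_rot: [-3.14, 0.0, 0.775]
force: [-3.6, 0.3, 10.1]
grip_width: 0.0145
```

Request:
step_arm --plan '[[[0, 0, 0, 0], [0, 0, 0, 0], [0, 0, 0, 0], [0, 0, 0, 0], [0, 0, 0, 0], [0, 0, 1, 0], [0, 0, 3, 0], [0, 0, 6, 0], [0, 0, 9, 0], [0, 0, 9, 0]]]' --jaw 0

```text
clock: 6.08
position: [0.439, -0.0537, 0.4004]
tool_rot: [3.139, -0.003, 0.775]
force: [0.8, -0.1, -0.5]
grip_width: 0.0852
```

Run:
```python
from h import *
o=bot.observe();print(o["qpos"],o["position"],o["tool_rot"],o["force"],o["moment"],o["grip_width"])
f=bot.grab_frame("wrist"); cv2.imwrite("pics/w4.png",cv2.resize(f["pixels"][130:300,200:440],None,fx=3,fy=3,interpolation=cv2.INTER_CUBIC))
```

```text
[ 0.54528208  0.29094009 -0.66720637  2.03835415  0.23245986  0.88112503
  0.52488745] [ 0.43903387 -0.05372988  0.40036652] [ 3.1386511  -0.00332634  0.77476623] [ 0.79036719 -0.06409511 -0.48900644] [-0.00713172 -0.02973549 -0.00317919] 0.08519563914168399
```

View pics/w4.png

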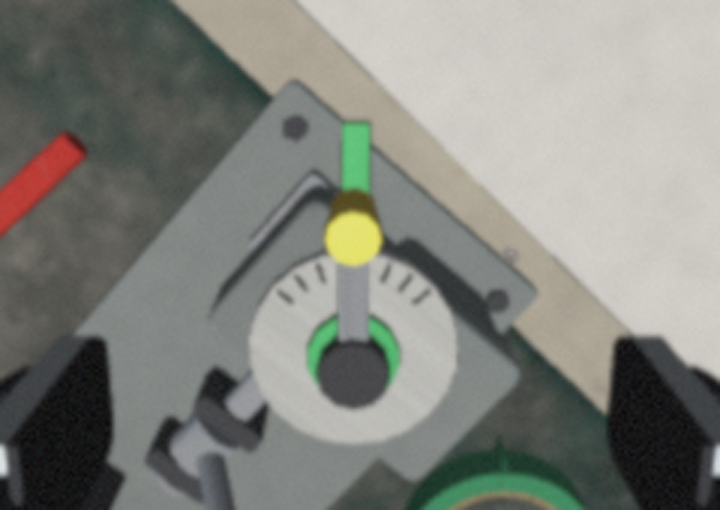

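```bash
cat > m4.py <<'E'
from h import *
np.set_printoptions(precision=4,suppress=True)
f=bot.grab_frame("wrist");hsv=cv2.cvtColor(f["pixels"],cv2.COLOR_BGR2HSV)
g=cv2.inRange(hsv,(50,90,50),(82,255,255))
w=lambda p:(200+p[0]/3-.33,130+p[1]/3-.33)
pts=[]
for r in range(172,192):
    xs=np.nonzero(g[r,310:330])[0]
    if len(xs): X=plane(f,((xs.min()+xs.max())/2+310,r),.114);pts.append(X[:2])
    #print(r,xs.min()+310,xs.max()+310)
pts=np.array(pts);c=pts.mean(0);u=np.linalg.svd(pts-c)[2][0]
y=cv2.inRange(hsv,(22,100,170),(36,255,255));y[:, :300]=0;y[:,340:]=0
m=cv2.moments(y[190:225],True);k=(m["m10"]/m["m00"],190+m["m01"]/m["m00"]);print("knobpx",k,m["m00"])
k=plane(f,k,.156)[:2]; cap=plane(f,w((353,372)),.129)[:2];dial=plane(f,w((353,345)),.109)[:2]
print("line",c,u,np.arctan2(abs(u[1]),abs(u[0])),"knob",k,"cap",cap,"dial",dial)
for p in (cap,dial):
    a=lambda q:np.arctan2(q[1]-p[1],p[0]-q[0])
    print("ang index",a(c),"knob",a(k),np.linalg.norm(k-p))
E
python3 m4.py
```

```text
knobpx (318.234126984127, 210.11111111111111) 252.0
line [ 0.4279 -0.043 ] [ 0.698  -0.7161] 0.7982167270582888 knob [ 0.4376 -0.0539] cap [ 0.4728 -0.0914] dial [ 0.4727 -0.0914]
ang index 0.8218249696719606 knob 0.8169608687237316 0.05135745158640121
ang index 0.8237102147796571 knob 0.8193786340492155 0.05130267951275127
```

Force lever and index agree within 0.005 rad. Now over to the catch.

Request:
step_arm --plan '[[[0.6, -19.4, 1, -0.72], [0.6, -19.4, 1, -0.72], [0.6, -19.4, 1, -0.72], [0.6, -19.4, 1, -0.72], [0.6, -19.4, 1, -0.72], [0.6, -19.4, 1, -0.72], [0.6, -19.4, 1, -0.72], [0.6, -19.4, 1, -0.72], [0.6, -19.4, 1, -0.72], [0.6, -19.4, 1, -0.72]]]'

```text
clock: 7.02
position: [0.4443, -0.2473, 0.4066]
tool_rot: [-3.141, -0.0, 0.058]
force: [0.5, 0.2, -0.3]
grip_width: 0.0855
```

Run:
```python
from h import *
o=bot.observe();print(o["qpos"],o["position"],o["tool_rot"])
f=bot.grab_frame("wrist"); cv2.imwrite("pics/w5.png",f["pixels"]);
```

```text
[ 0.72165398  0.35888138 -0.42118012  1.88454819  0.17908242  0.93452653
  0.27558056] [ 0.44431124 -0.24733667  0.40658508] [-3.14143781e+00 -4.93045726e-04  5.81779280e-02]
```

View pics/w5.png

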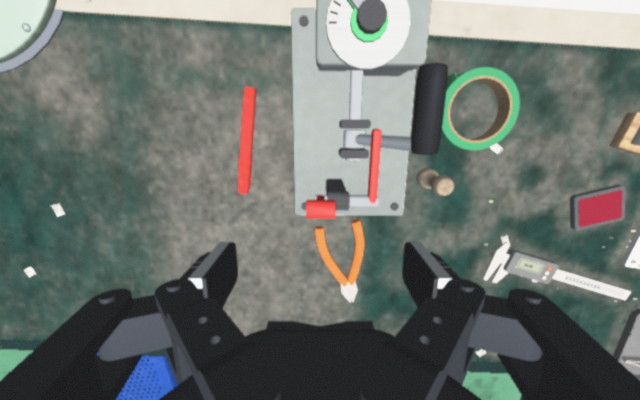

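Thumb at (321,209), between the jaws' centre column.

Run:
```python
from h import *
f=bot.grab_frame("wrist");h=cv2.cvtColor(f["pixels"],cv2.COLOR_BGR2HSV)
m=(cv2.inRange(h,(0,170,90),(8,255,255))|cv2.inRange(h,(172,170,90),(180,255,255)));m[:185]=0;m[225:]=0;m[:,:290]=0;m[:,345:]=0
ys,xs=np.nonzero(m);print(xs.min(),xs.max(),ys.min(),ys.max(),xs.mean(),ys.mean())
c=((xs.min()+xs.max())/2,(ys.min()+ys.max())/2)
for p in (c,(xs.min(),c[1]),(xs.max(),c[1])): print(plane(f,p,.156))
```

```text
307 334 197 216 320.8493150684931 202.76027397260273
[ 0.44475094 -0.2457818   0.156     ]
[ 0.43362604 -0.24640723  0.156     ]
[ 0.45587686 -0.24515632  0.156     ]
```

Request:
step_arm --plan '[[[0.05, 0, -3, 0], [0.05, 0, -6, 0], [0.05, 0, -8.5, 0], [0.05, 0, -9.5, 0], [0.05, 0, -9.5, 0], [0.05, 0, -9.5, 0]]]'

```text
clock: 7.62
position: [0.4451, -0.2475, 0.3123]
tool_rot: [-3.142, -0.001, 0.058]
force: [0.4, 0.7, 0.2]
grip_width: 0.0857
```

Request:
step_arm --plan '[[[0, 0, 0, 0], [0, 0, 0, 0], [0, 0, 0, 0], [0, 0, 0, 0], [0, 0, 0, 0], [0, 0, 0, 0], [0, 0, 0, 0], [0, 0, 0, 0]]]' --jaw 1 --force 20

```text
clock: 8.28
position: [0.4449, -0.2476, 0.3127]
tool_rot: [3.141, -0.0, 0.057]
force: [-2.5, 1.3, 9.2]
grip_width: 0.0235
```

Run:
```python
from h import *
o=bot.observe();print(o["qpos"],o["position"],o["tool_rot"],o["force"],o["moment"],o["grip_width"])
f=bot.grab_frame("wrist"); cv2.imwrite("pics/w6.png",f["pixels"]);
f=bot.grab_frame("side"); a=f["pixels"][115:295,225:405];cv2.imwrite("pics/d6.png",cv2.resize(a,None,fx=3.3,fy=3.3,interpolation=cv2.INTER_CUBIC))
```

```text
[ 0.68055309  0.48941982 -0.38077495  1.97225669  0.26598368  0.72737382
  0.19744249] [ 0.44494202 -0.24760932  0.31270363] [ 3.14135396e+00 -3.99340561e-04  5.71847170e-02] [-2.54358243  1.27153497  9.23471938] [0.12138458 0.80766962 0.01132445] 0.023503924404672492
```

View pics/w6.png

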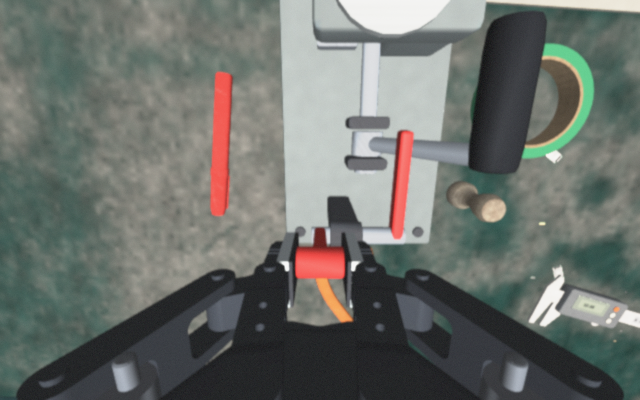

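View pics/d6.png

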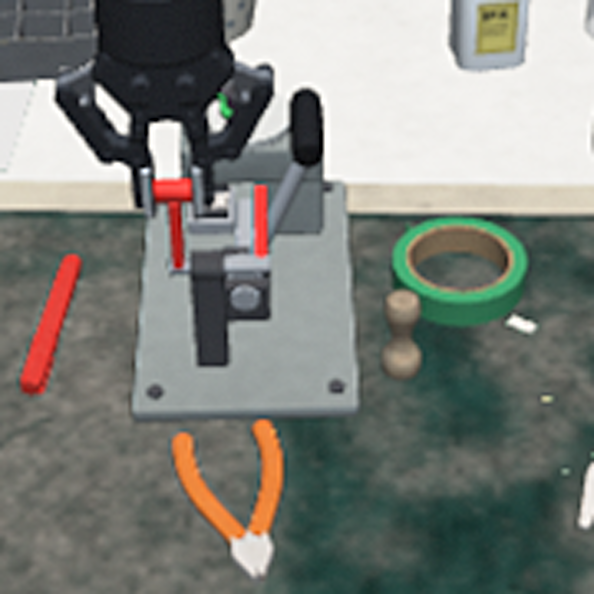

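Request:
step_arm --plan '[[[0.03, -0.6, 0.04, 0], [0.07, -1.2, 0.07, 0], [0.1, -1.75, 0.03, 0], [0.12, -2.3, -0.09, 0], [0.15, -2.8, -0.26, 0], [0.18, -3.3, -0.47, 0], [0.2, -3.8, -0.73, 0], [0.23, -4.26, -1.04, 0], [0.25, -4.67, -1.4, 0], [0.27, -5.06, -1.79, 0], [0.27, -5.06, -1.79, 0]]]'

```text
clock: 9.3
position: [0.4476, -0.2991, 0.2946]
tool_rot: [3.141, -0.001, 0.056]
force: [-0.7, -3.6, 4.3]
grip_width: 0.0233
```

Run:
```python
from h import *
o=bot.observe();print(o["position"],o["tool_rot"],o["force"],o["moment"],o["grip_width"])
f=bot.grab_frame("side"); a=f["pixels"][115:295,225:405];cv2.imwrite("pics/d7.png",cv2.resize(a,None,fx=3.3,fy=3.3,interpolation=cv2.INTER_CUBIC))
```

```text
[ 0.44764417 -0.29905174  0.29457234] [ 3.14087071e+00 -6.48857711e-04  5.63829430e-02] [-0.74307587 -3.63872487  4.30098052] [-0.33332872  0.17920504 -0.01294312] 0.023300645962664502
```

View pics/d7.png

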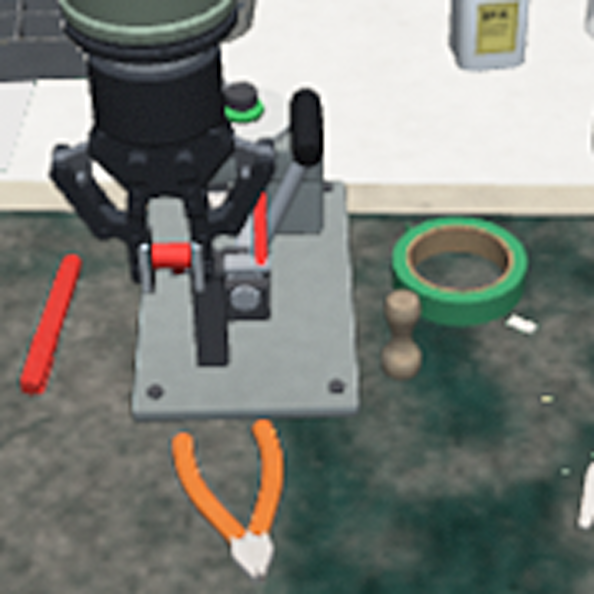

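Request:
step_arm --plan '[[[0.01, -0.27, -0.32, 0], [0.02, -0.5, -0.66, 0], [0.03, -0.64, -0.9, 0], [0.04, -0.77, -1.14, 0], [0.05, -0.88, -1.38, 0], [0.05, -0.98, -1.62, 0], [0.05, -1.05, -1.85, 0], [0.05, -1.05, -1.85, 0], [0.05, -1.05, -1.85, 0]]]'

```text
clock: 10.1
position: [0.4482, -0.3098, 0.2767]
tool_rot: [3.14, -0.001, 0.056]
force: [-0.6, -5.3, 4.5]
grip_width: 0.0238
```

Run:
```python
from h import *
o=bot.observe();print(o["position"],o["tool_rot"],o["force"],o["moment"],o["grip_width"])
```

```text
[ 0.44817716 -0.30977335  0.27673829] [ 3.13967093e+00 -1.16235888e-03  5.60649807e-02] [-0.55506209 -5.29042597  4.50473873] [-0.80327647  0.19376586  0.02410946] 0.02383691202289372
```

Request:
step_arm --plan '[[[0, -0.07, -0.2, 0], [0, -0.12, -0.4, 0], [0, -0.12, -0.5, 0], [0, -0.12, -0.5, 0]]]'

```text
clock: 10.43
position: [0.4482, -0.3113, 0.2721]
tool_rot: [3.139, -0.002, 0.056]
force: [-2.6, -4.6, 4.2]
grip_width: 0.0237
```

Run:
```python
from h import *
o=bot.observe();print(o["position"],o["tool_rot"],o["force"],o["moment"],o["grip_width"])
f=bot.grab_frame("side"); a=f["pixels"][115:295,225:405];cv2.imwrite("pics/d8.png",cv2.resize(a,None,fx=3.3,fy=3.3,interpolation=cv2.INTER_CUBIC))
f=bot.grab_frame("wrist"); cv2.imwrite("pics/w8.png",f["pixels"]);
```

```text
[ 0.44819467 -0.31131323  0.27207697] [ 3.13876324e+00 -1.52722108e-03  5.57757348e-02] [-2.55141166 -4.552198    4.20238574] [-0.63734531  0.22869518 -0.01883782] 0.023696920921679975
```

View pics/d8.png

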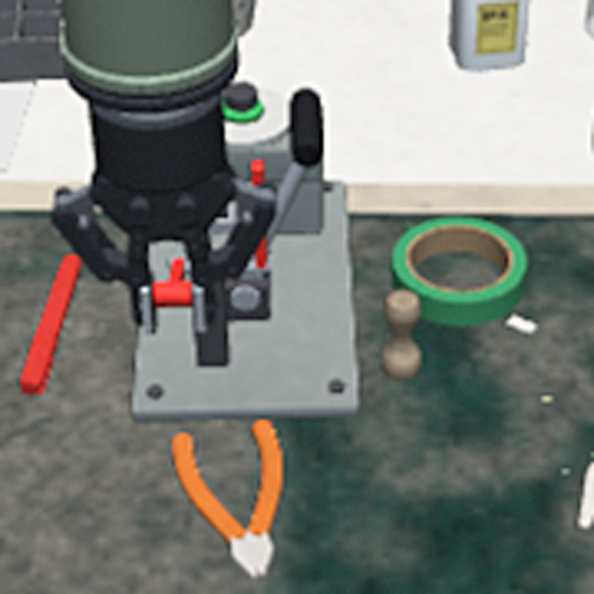

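View pics/w8.png

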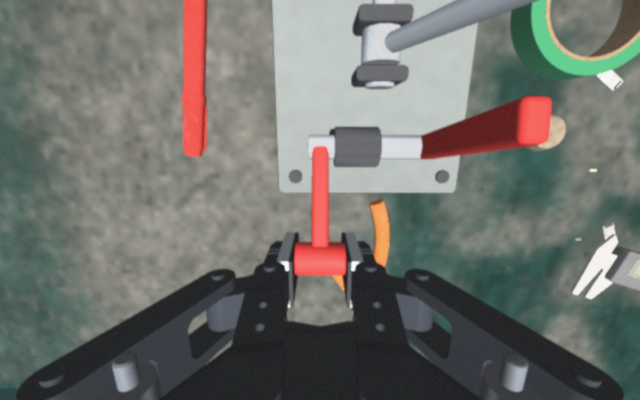

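Request:
step_arm --plan '[[[0, -0.04, -0.2, 0], [0, -0.08, -0.4, 0], [0, -0.1, -0.6, 0], [0, -0.1, -0.6, 0], [0, -0.1, -0.6, 0]]]'

```text
clock: 10.95
position: [0.4484, -0.3121, 0.268]
tool_rot: [3.138, -0.002, 0.056]
force: [-11.2, 5.5, 40.6]
grip_width: 0.0239
```

Run:
```python
from h import *
o=bot.observe();print(o["position"],o["tool_rot"],o["force"],o["moment"],o["grip_width"])
f=bot.grab_frame("scene"); a=f["pixels"][190:370,200:420];cv2.imwrite("pics/s9.png",cv2.resize(a,None,fx=3.3,fy=3.3,interpolation=cv2.INTER_CUBIC))
f=bot.grab_frame("wrist"); cv2.imwrite("pics/w9.png",f["pixels"]);
```

```text
[ 0.4483828  -0.31207225  0.26797077] [ 3.13753613e+00 -2.17348834e-03  5.59755991e-02] [-11.19537533   5.51232163  40.57526925] [1.15028642 2.1687036  0.02435618] 0.023885171935141603
```

View pics/s9.png

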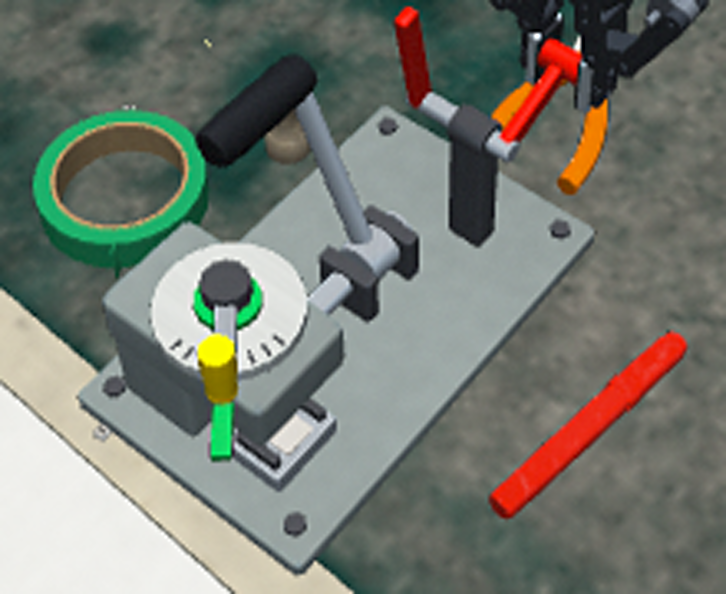

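View pics/w9.png

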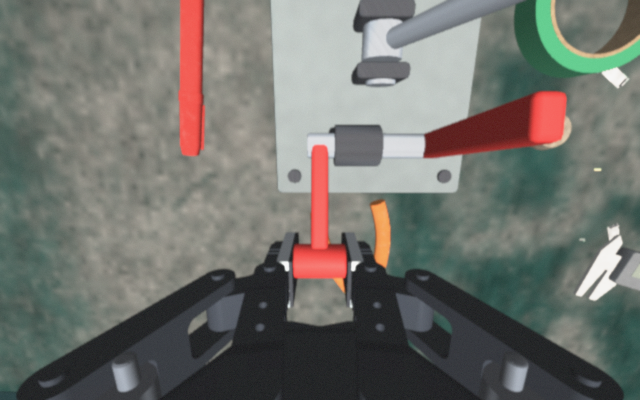

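Request:
step_arm --plan '[[[0, 0, 0.2, 0], [0, 0, 0.2, 0]]]'

```text
clock: 11.22
position: [0.4483, -0.3114, 0.2703]
tool_rot: [3.138, -0.002, 0.057]
force: [0.1, 1.5, -2.7]
grip_width: 0.0235
```

Request:
step_arm --plan '[[[0, 0, 0, 0], [0, 0, 0, 0], [0, 0, 0, 0], [0, 0, 0, 0], [0, 0, 0, 0], [0, 0, 1, 0], [0, 0, 3, 0], [0, 0, 7, 0], [0, 0, 11, 0], [0, 0, 14, 0], [0, 0, 14, 0]]]' --jaw 0

```text
clock: 12.13
position: [0.4491, -0.3116, 0.4169]
tool_rot: [3.133, -0.009, 0.056]
force: [0.8, -0.9, -0.0]
grip_width: 0.0853
```

Run:
```python
from h import *
o=bot.observe();print(o["qpos"],o["position"],o["tool_rot"],o["force"],o["moment"],o["grip_width"])
f=bot.grab_frame("scene"); a=f["pixels"][190:370,200:420];cv2.imwrite("pics/s10.png",cv2.resize(a,None,fx=3.3,fy=3.3,interpolation=cv2.INTER_CUBIC))
f=bot.grab_frame("side"); a=f["pixels"][115:295,225:405];cv2.imwrite("pics/d10.png",cv2.resize(a,None,fx=3.3,fy=3.3,interpolation=cv2.INTER_CUBIC))
```

```text
[ 0.80594816  0.4041976  -0.41057712  1.78380807  0.19433234  0.98104342
  0.37449193] [ 0.44913305 -0.311594    0.41694719] [ 3.13303431 -0.00865938  0.05644777] [ 0.76253942 -0.87171711 -0.0262258 ] [-0.03161783 -0.01985433 -0.00045787] 0.08533896895765328
```

View pics/s10.png

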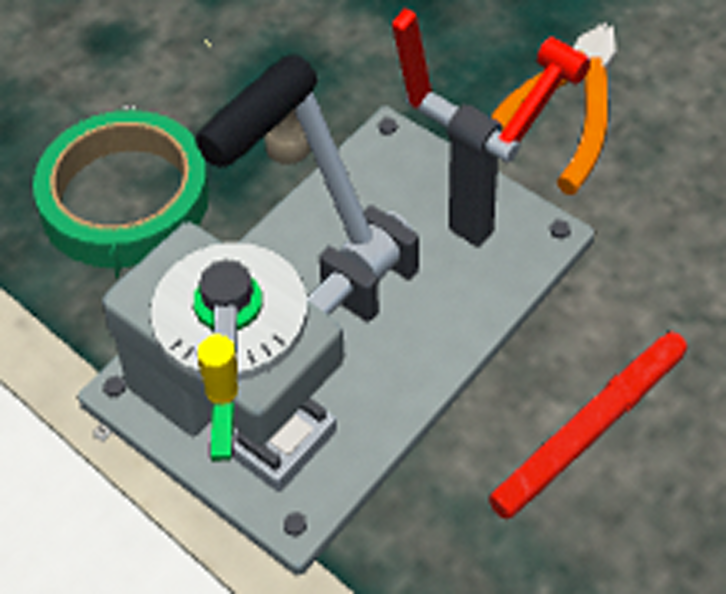

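View pics/d10.png

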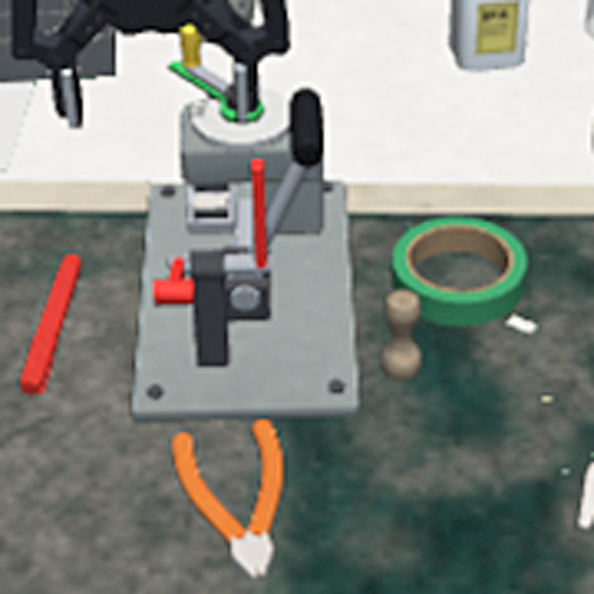

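Request:
step_arm --plan '[[[7.4, 15.6, 0, 0], [7.4, 15.6, 0, 0], [7.4, 15.6, 0, 0], [7.4, 15.6, 0, 0], [7.4, 15.6, 0, 0], [7.4, 15.6, 0, 0], [7.4, 15.6, 0, 0]]]'

```text
clock: 12.82
position: [0.5221, -0.1552, 0.4112]
tool_rot: [3.137, -0.002, 0.058]
force: [-0.1, -0.3, -0.1]
grip_width: 0.0853
```

Run:
```python
from h import *
np.set_printoptions(precision=4,suppress=True)
o=bot.observe();print(o["position"],o["tool_rot"])
f=bot.grab_frame("wrist"); cv2.imwrite("pics/w11.png",f["pixels"])
S=bot.grab_frame("scene");D=bot.grab_frame("side")
s=lambda x,y:(200+x/3.3,190+y/3.3); d=lambda x,y:(225+x/3.3,115+y/3.3)
print(tri([S,D],[s(562,60),d(174,291)]))
```

```text
[ 0.5221 -0.1552  0.4112] [ 3.1367 -0.0022  0.0575]
(array([ 0.4483, -0.3047,  0.122 ]), [np.float64(1.8740180103810629), np.float64(1.8740180103810582)])
```

View pics/w11.png

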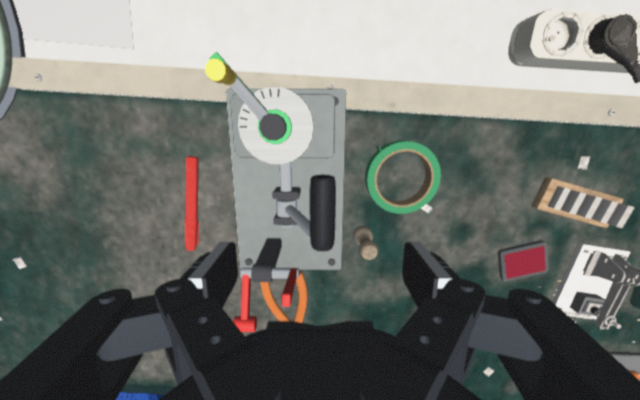

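Handle spans (311–335, 176–250), near the jaw centre; catch thumb at (245,324).

Run:
```python
from h import *
np.set_printoptions(precision=4,suppress=True)
f=bot.grab_frame("wrist");h=cv2.cvtColor(f["pixels"],cv2.COLOR_BGR2GRAY)
m=np.uint8(h<45)*255;r=np.zeros_like(m);r[165:258,300:345]=m[165:258,300:345]
n,l,st,c=cv2.connectedComponentsWithStats(r);i=1+np.argmax(st[1:,4]);print(st[i],c[i])
x,y,w,hh=st[i][:4]
for p in (c[i],(c[i][0],y),(c[i][0],y+hh),(x,c[i][1]),(x+w,c[i][1])): print(plane(f,p,.146))
```

```text
[311 174  24  72 641] [321.8393 206.4961]
[ 0.5243 -0.1606  0.146 ]
[ 0.5227 -0.1317  0.146 ]
[ 0.5264 -0.1985  0.146 ]
[ 0.5148 -0.1611  0.146 ]
[ 0.5359 -0.16    0.146 ]
```

Request:
step_arm --plan '[[[0.25, -0.2, -3, 0], [0.25, -0.2, -6, 0], [0.25, -0.2, -9, 0], [0.25, -0.2, -11.1, 0], [0.25, -0.2, -11.1, 0], [0.25, -0.2, -11.1, 0], [0.25, -0.2, -11.1, 0]]]'

```text
clock: 13.6
position: [0.5246, -0.159, 0.302]
tool_rot: [3.136, -0.004, 0.054]
force: [0.4, -0.1, -0.2]
grip_width: 0.0857
```

Request:
step_arm --plan '[[[0, 0, 0, 0], [0, 0, 0, 0], [0, 0, 0, 0], [0, 0, 0, 0], [0, 0, 0, 0], [0, 0, 0, 0], [0, 0, 0, 0], [0, 0, 0, 0]]]' --jaw 1 --force 30

```text
clock: 14.27
position: [0.5246, -0.159, 0.3024]
tool_rot: [3.136, -0.005, 0.054]
force: [-2.5, 0.3, 7.2]
grip_width: 0.0221
```

Run:
```python
from h import *
o=bot.observe();print(o["qpos"],o["position"],o["tool_rot"],o["force"],o["moment"],o["grip_width"])
f=bot.grab_frame("wrist"); cv2.imwrite("pics/w12.png",f["pixels"])
```

```text
[ 0.47927895  0.559542   -0.40381453  1.88166914  0.31626781  0.75698316
 -0.04665457] [ 0.52460096 -0.15897019  0.30238494] [ 3.13550261 -0.0045701   0.05385266] [-2.47017955  0.29730676  7.17761027] [ 0.05026562  0.52775288 -0.03172642] 0.022090009477213936
```

View pics/w12.png

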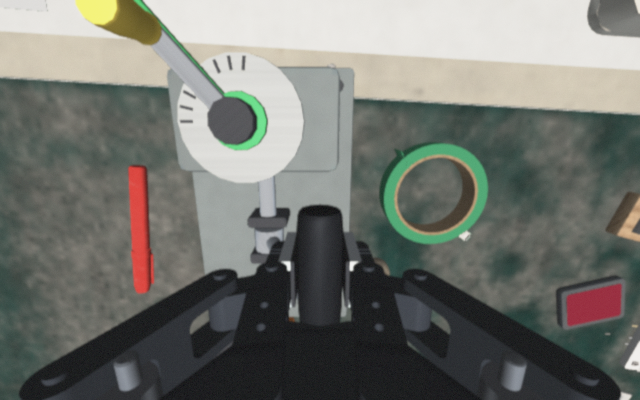

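Request:
step_arm --plan '[[[-0.54, -0.03, 0.21, 0], [-1.08, -0.06, 0.39, 0], [-1.63, -0.09, 0.55, 0], [-2.19, -0.12, 0.68, 0], [-3.33, -0.18, 0.85, 0], [-4.48, -0.24, 0.91, 0], [-5.63, -0.3, 0.85, 0], [-6.76, -0.36, 0.68, 0], [-7.3, -0.39, 0.54, 0], [-7.88, -0.42, 0.39, 0], [-7.88, -0.42, 0.39, 0]]]'

```text
clock: 15.23
position: [0.4459, -0.1631, 0.3071]
tool_rot: [3.135, -0.008, 0.054]
force: [6.8, 0.7, 5.9]
grip_width: 0.0217
```

Run:
```python
from h import *
o=bot.observe();print(o["position"],o["tool_rot"],o["force"],o["moment"],o["grip_width"])
f=bot.grab_frame("side"); a=f["pixels"][75:255,205:405];cv2.imwrite("pics/d13.png",cv2.resize(a,None,fx=3.3,fy=3.3,interpolation=cv2.INTER_CUBIC))
```

```text
[ 0.44592113 -0.16310152  0.30706292] [ 3.13489424 -0.00806674  0.05397096] [6.77364278 0.71934202 5.86913553] [ 0.26633776 -1.70171848  0.01462529] 0.021674855781735242
```

View pics/d13.png

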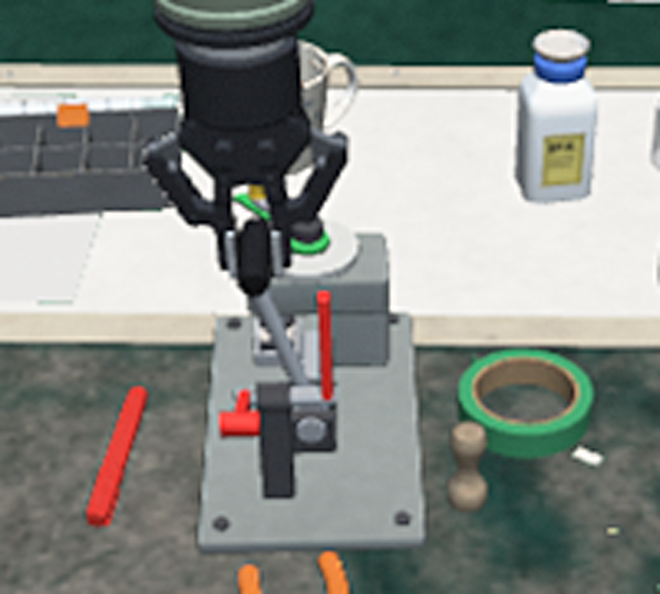

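Request:
step_arm --plan '[[[-0.54, -0.03, -0.18, 0], [-1.08, -0.06, -0.39, 0], [-1.6, -0.09, -0.63, 0], [-2.0, -0.11, -0.83, 0], [-2.2, -0.12, -0.94, 0], [-2.35, -0.13, -1.02, 0], [-2.35, -0.13, -1.02, 0], [-2.35, -0.13, -1.02, 0]]]'

```text
clock: 15.95
position: [0.4239, -0.1642, 0.2979]
tool_rot: [3.134, -0.013, 0.055]
force: [7.9, 0.9, 5.3]
grip_width: 0.0217
```

Run:
```python
from h import *
o=bot.observe();print(o["position"],o["tool_rot"],o["force"],o["moment"],o["grip_width"])
```

```text
[ 0.42389798 -0.1642111   0.29789865] [ 3.13428939 -0.01251568  0.05458117] [7.9467504  0.89763998 5.34215103] [ 0.2968429  -2.03504719  0.03697535] 0.021709546091232313
```

Request:
step_arm --plan '[[[-0.15, -0.01, -0.08, 0], [-0.3, -0.02, -0.17, 0], [-0.45, -0.02, -0.26, 0], [-0.45, -0.02, -0.26, 0], [-0.45, -0.02, -0.26, 0], [-0.45, -0.02, -0.26, 0]]]'

```text
clock: 16.45
position: [0.4219, -0.1641, 0.2973]
tool_rot: [3.133, -0.021, 0.056]
force: [12.1, 2.8, 21.3]
grip_width: 0.0214
```

Run:
```python
from h import *
o=bot.observe();print(o["position"],o["tool_rot"],o["force"],o["moment"],o["grip_width"])
```

```text
[ 0.42189371 -0.1640974   0.29729781] [ 3.13286573 -0.02116211  0.05555084] [12.10835663  2.83865612 21.28903707] [ 0.58286472 -2.96118262  0.01726176] 0.021442522068095805
```

Run:
```python
from h import *
f=bot.grab_frame("side"); a=f["pixels"][75:255,205:405];cv2.imwrite("pics/d14.png",cv2.resize(a,None,fx=3.3,fy=3.3,interpolation=cv2.INTER_CUBIC))
f=bot.grab_frame("scene"); a=f["pixels"][190:370,200:420];cv2.imwrite("pics/s14.png",cv2.resize(a,None,fx=3.3,fy=3.3,interpolation=cv2.INTER_CUBIC))
f=bot.grab_frame("wrist"); cv2.imwrite("pics/w14.png",f["pixels"])
o=bot.observe();print(o["position"],o["force"])
```

```text
[ 0.42190382 -0.16411209  0.29730245] [12.2971349   2.48720895 21.25911401]
```

View pics/d14.png

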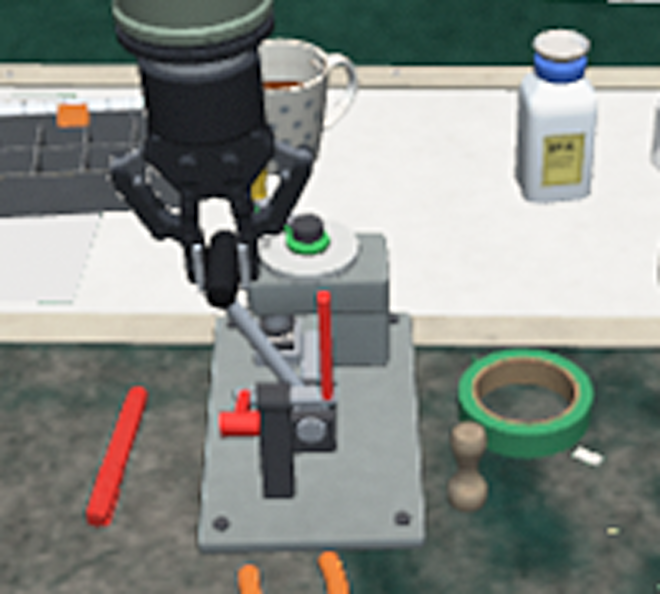

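View pics/s14.png

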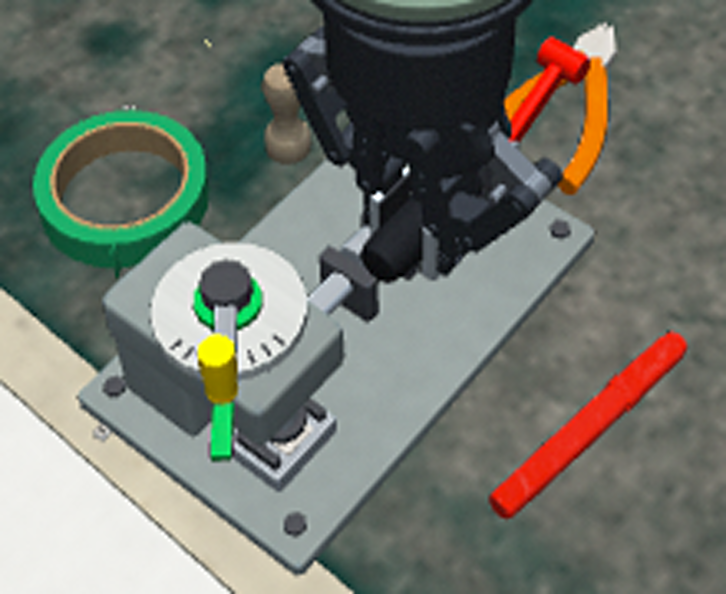

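View pics/w14.png

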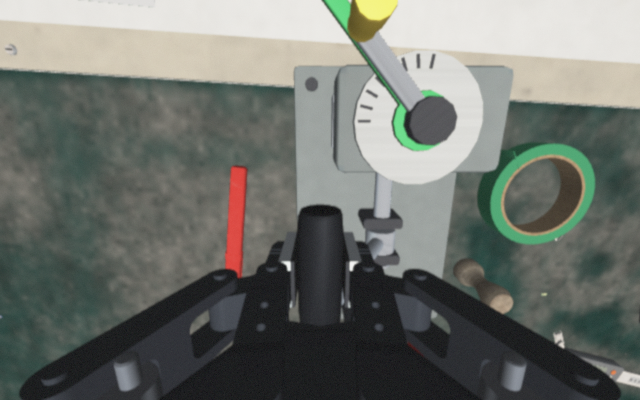

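Request:
step_arm --plan '[[[-0.3, -0.02, -0.1, 0], [-0.45, -0.02, -0.15, 0], [-0.45, -0.02, -0.15, 0], [-0.45, -0.02, -0.15, 0]]]' --force 40

```text
clock: 16.93
position: [0.4203, -0.164, 0.2975]
tool_rot: [3.132, -0.031, 0.057]
force: [20.9, 1.4, 4.8]
grip_width: 0.0216
```

Run:
```python
from h import *
o=bot.observe();print(o["position"],o["tool_rot"],o["force"],o["moment"],o["grip_width"])
```

```text
[ 0.42025147 -0.16402835  0.29747818] [ 3.13172353 -0.0307879   0.0566255 ] [20.91928307  1.44773319  4.80773587] [ 0.33159957 -4.26482607 -0.02080589] 0.02157374891486068
```

The flange moved 1.7 mm, but the tool only tilted: the handle stayed put and resistance rose to 21 N, so the lever is on its stop. Handing in.

Run:
```python
from h import *
o=bot.observe();print(o["clock"],o["position"],o["force"],o["grip_width"])
print(bot.job_done())
```

```text
16.9333 [ 0.42025147 -0.16402835  0.29747818] [20.91928307  1.44773319  4.80773587] 0.02157374891486068
the job is handed in; nothing more can be done
None
```

I turned the force lever onto the green index, then opened the red catch to its stop, then pulled the black lever fully. I handed the job in at 16.9 s, still holding the lever.

**Last checks**
- **Force lever:** it measured 0.817–0.819 rad against 0.822–0.824 rad for the index, using the pivot as reference. A separate line fit to the short visible part of the pointer gave 0.798 rad. The last pictures still show the lever lying over the pointer.
- **Catch:** it is fully over and stood clear of the lever in the last pictures. The wrist force rose to about 41 N when the catch met its stop. That push went through the fingers, not the gripper's body, and I backed off at once. Triangulating the thumb piece gave about 1.36 rad against the 1.4 rad stop, which is within the 2 mm camera calibration.
- **Pull lever:** it is on its stop. The last extra pull only tilted the tool, the handle stayed put, and resistance reached 21 N against a 6 N spring. The ram is visibly down on the clip.
- **Bystanders:** the tape roll, stamp, marker and side cutters look unmoved in the pictures, though I did not measure them.

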